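# Load the casting tray with the medal models in reverse order

## Robot

A 6-joint arm with a two-finger parallel gripper is mounted at the origin on the work surface. World frame = base frame: x ahead of the robot, y to its left, z up, the work surface at z = 0. Lengths are in m, angles in rad, forces in N, time in s.
With the tool pointing down it reaches from about 0.35 to 1 m from the base axis. Payload 7.1 kg.
Tool frame: the origin (TCP) lies on the centre line of the jaws, within the pads' length; the fingertips stand 25 mm ahead of it and the grasp point (between the pads) lies 6 mm ahead of it (arm.tip_extent is the distance from the TCP to the fingertips, in m); z points along the fingers, y is the direction in which the jaws open and shut (so a half turn about z gives the same grasp; the last joint's range is limited). The gripper opens to 85 mm and grips with 20 to 120 N. Pads are 22 mm wide; open, the fingers measure 114 mm over their backs; the gripper's body (76 mm by 85 mm) begins 54 mm behind the grasp point. The pads swing forward as they close: fully open they stand 13 mm farther back than shut.
Start: joints at [-1.282, 0.423, 1.63, -0, 1.089, -0.019], TCP at [0.189, -0.596, 0.256] pointing down, gripper open.
Joint ranges: [-3, 3], [-0.9, 2.11], [0.09, 2.58], [-1.31, 4.45], [0.11, 2.69], [-2.54, 2.54]. Speed limits (rad/s): [2.39, 2.39, 3.01, 3.14, 3.14, 3.14].

## Interface

Orientations are given as [roll, pitch, yaw] about the fixed x, y, z axes, in that order (R = Rz(yaw) Ry(pitch) Rx(roll)).
In Python, from cell import arm gives the robot as it stands.
- The arm moves only by the shell command python3 -m pendant 'ROWS' [OPENING] [FORCE]. ROWS is JSON, a list of rows, each an object with "delta_pos": the shift along the tool's x, y, z in units of 50 mm (1.0 is 50 mm), a list of three; "spin": the turn about the tool's z in units of 8 degrees (1.0 is 8 degrees). A call has 1 to 12 rows; each row is the pose to reach, as a shift and turn from the pose measured when the call began, along the tool's axes at that moment; what a row does not reach only later rows make up. A row lasts 1/8 s, in which the tool goes at most 62.5 mm and 10.7 degrees, less where a joint would pass 70% of its speed; a pose out of reach is approached as far as the arm can. A call with a gripper value outside its range is refused whole. OPENING is the closure in counts, from 0 (fully open) to 255 (shut), set as the call begins (- or left out, the last holds). The fingers move at their own pace and stop on an object; FORCE is the grip in N (left out, the last holds). Time passes only in rows, so rows that repeat a pose let the fingers close. It gives the time, the measured TCP pose, the force and the opening at its end, in the units of the state.
- arm.get_state(): the state, without advancing time (a new reading comes with each control period).
- arm.snapshot(name): name is "side" or "top" or "wrist"; returns the picture (480x640x3 uint8, red, green, blue); there is no depth.
- arm.get_calibration(name): a dict with "intrinsics" (3x3 intrinsics, pixels), "extrinsics" (4x4, takes a point from world to camera coordinates). Camera axes: x right, y up, looking along -z (the intrinsics and any distortion apply to the point x, -y, -z); pixel columns grow to the right and rows downward; lengths in m; the calibration is good to about 2 mm. A picture is of the moment at which its call begins: read the wrist's pose just before it. get_calibration takes no time and is no camera call; for the wrist camera it gives the pose at the moment of the call.
- arm.close_job(): hands the job in, once; it reports no verdict.
The state is a dict: "time_s": time; "joint_positions": joint angles; "dq": joint speeds; "joint_efforts": joint torques, N m; "ee_pos": TCP position; "eef_rot": TCP orientation; "contact_force": force on the tool from outside, world axes, zero at the start; "torque": the same for the moment, N m; "grip_width": opening from 0.0 (shut) to 1.0 (fully open).
Only numpy, scipy, OpenCV 4.12 (cv2) and the standard library are available. Lean on these libraries where they do the work, as an engineer would, in place of code of your own. Each camera call takes 0.05 s, during which the arm holds its last target.

## Task

Move the four medal models from the wooden drying board into the four wells of the metal casting tray, one per well, in the reverse of their row order on the board: the one at the board's left end goes to the tray's right end, and so on, up to the right-end one, which goes to the tray's left end. Each must lie flat on its well's floor with the relief facing up; set the models down, do not drop them, as they are brittle.

Things in the scene. Friction and masses are not known exactly. Their poses are not given: they have to be found in the camera images.
- board: Fixed wooden drying board, 88 x 336 x 12 mm high, with four round felt pads in a row along its y axis. Origin: centre of its underside, on the bench; y points to the robot's left within 8 degrees, z up. Pad centres at y = -120, -40, 40, 120 mm, x = 0. Board and tray lie one beyond the other as seen from the robot; either may be the nearer.
- tray: Fixed aluminium casting tray with black well floors, 86 x 326 mm, 13 mm high: four open square wells in a row along its y axis. Origin: centre of its underside, on the bench; y points to the robot's left within 8 degrees, z up. Well centres at y = -120, -40, 40, 120 mm, x = 0; each 74 x 74 mm inside, floor 6 mm above the bench, 6 mm walls up to 13 mm above the bench.
- medal_white: Loose medal model: a plain upright-sided disc, 56 mm diameter, 20 mm thick (cream-white, brown leaf relief 2 to 3 mm proud of the top face), about 70 g. Origin: centre of its underside; z up out of the relief face. It starts relief up on the felt pad of its own colour, underside 16 mm above the bench. Any yaw.
- medal_red: Loose medal model: a plain upright-sided disc, 56 mm diameter, 20 mm thick (brick-red, cream sun relief 2 to 3 mm proud of the top face), about 70 g. Origin: centre of its underside; z up out of the relief face. It starts relief up on the felt pad of its own colour, underside 16 mm above the bench. Any yaw.
- medal_green: Loose medal model: a plain upright-sided disc, 56 mm diameter, 20 mm thick (dark green, pale tower relief 2 to 3 mm proud of the top face), about 70 g. Origin: centre of its underside; z up out of the relief face. It starts relief up on the felt pad of its own colour, underside 16 mm above the bench. Any yaw.
- medal_blue: Loose medal model: a plain upright-sided disc, 56 mm diameter, 20 mm thick (dark blue, pale crescent relief 2 to 3 mm proud of the top face), about 70 g. Origin: centre of its underside; z up out of the relief face. It starts relief up on the felt pad of its own colour, underside 16 mm above the bench. Any yaw.
- pad_white: Cream-white round felt pad, 72 mm diameter, 4 mm thick, fixed on the board at one of its four places; it shows as a ring round the medal model of its colour and marks where that model started. Origin: centre of its underside, 12 mm above the bench; axes parallel to the board's.
- pad_red: Brick-red round felt pad, 72 mm diameter, 4 mm thick, fixed on the board at one of its four places; it shows as a ring round the medal model of its colour and marks where that model started. Origin: centre of its underside, 12 mm above the bench; axes parallel to the board's.
- pad_green: Dark green round felt pad, 72 mm diameter, 4 mm thick, fixed on the board at one of its four places; it shows as a ring round the medal model of its colour and marks where that model started. Origin: centre of its underside, 12 mm above the bench; axes parallel to the board's.
- pad_blue: Dark blue round felt pad, 72 mm diameter, 4 mm thick, fixed on the board at one of its four places; it shows as a ring round the medal model of its colour and marks where that model started. Origin: centre of its underside, 12 mm above the bench; axes parallel to the board's.
Not all that is in view belongs to the job. What is shaped like the medal_green but pink is not meant.

How it is judged:
At the end, for the whole second after the job is handed in: All four models are at rest, released, relief up (tilt under 0.1 rad), undersides 3 to 9.5 mm above the bench, each centred in its well within 12 mm along each tray axis, in the reverse along the tray of the order of their pads along the board (ends swapped) (((y of pad_white in the frame of board between 0.1 and 0.14 m and y of medal_white in the frame of tray between -0.132 and -0.108 m) or (y of pad_white in the frame of board between 0.02 and 0.06 m and y of medal_white in the frame of tray between -0.052 and -0.028 m) or (y of pad_white in the frame of board between -0.06 and -0.02 m and y of medal_white in the frame of tray between 0.028 and 0.052 m) or (y of pad_white in the frame of board between -0.14 and -0.1 m and y of medal_white in the frame of tray between 0.108 and 0.132 m)) and x of medal_white in the frame of tray between -0.012 and 0.012 m and z of medal_white in the frame of tray between 0.003 and 0.0095 m and angle between each of medal_white, medal_red, medal_green, medal_blue's own z axis and vertical below 0.1 rad and linear speed of each of medal_white, medal_red, medal_green, medal_blue below 0.02 m/s and angular speed of each of medal_white, medal_red, medal_green, medal_blue below 0.2 rad/s and contact force between each of medal_white, medal_red, medal_green, medal_blue and the fingers below 0.05 N and ((y of pad_red in the frame of board between 0.1 and 0.14 m and y of medal_red in the frame of tray between -0.132 and -0.108 m) or (y of pad_red in the frame of board between 0.02 and 0.06 m and y of medal_red in the frame of tray between -0.052 and -0.028 m) or (y of pad_red in the frame of board between -0.06 and -0.02 m and y of medal_red in the frame of tray between 0.028 and 0.052 m) or (y of pad_red in the frame of board between -0.14 and -0.1 m and y of medal_red in the frame of tray between 0.108 and 0.132 m)) and x of medal_red in the frame of tray between -0.012 and 0.012 m and z of medal_red in the frame of tray between 0.003 and 0.0095 m and ((y of pad_green in the frame of board between 0.1 and 0.14 m and y of medal_green in the frame of tray between -0.132 and -0.108 m) or (y of pad_green in the frame of board between 0.02 and 0.06 m and y of medal_green in the frame of tray between -0.052 and -0.028 m) or (y of pad_green in the frame of board between -0.06 and -0.02 m and y of medal_green in the frame of tray between 0.028 and 0.052 m) or (y of pad_green in the frame of board between -0.14 and -0.1 m and y of medal_green in the frame of tray between 0.108 and 0.132 m)) and x of medal_green in the frame of tray between -0.012 and 0.012 m and z of medal_green in the frame of tray between 0.003 and 0.0095 m and ((y of pad_blue in the frame of board between 0.1 and 0.14 m and y of medal_blue in the frame of tray between -0.132 and -0.108 m) or (y of pad_blue in the frame of board between 0.02 and 0.06 m and y of medal_blue in the frame of tray between -0.052 and -0.028 m) or (y of pad_blue in the frame of board between -0.06 and -0.02 m and y of medal_blue in the frame of tray between 0.028 and 0.052 m) or (y of pad_blue in the frame of board between -0.14 and -0.1 m and y of medal_blue in the frame of tray between 0.108 and 0.132 m)) and x of medal_blue in the frame of tray between -0.012 and 0.012 m and z of medal_blue in the frame of tray between 0.003 and 0.0095 m); the robot touches nothing.
It fails at once if the white medal model is let go in the air (its underside more than 30 mm above the bench) instead of being set down (height (world z) of medal_white above 0.03 m and contact force between medal_white and the fingers below 0.02 N).
It fails at once if the red medal model is let go in the air (its underside more than 30 mm above the bench) instead of being set down (height (world z) of medal_red above 0.03 m and contact force between medal_red and the fingers below 0.02 N).
It fails at once if the green medal model is let go in the air (its underside more than 30 mm above the bench) instead of being set down (height (world z) of medal_green above 0.03 m and contact force between medal_green and the fingers below 0.02 N).
It fails at once if the blue medal model is let go in the air (its underside more than 30 mm above the bench) instead of being set down (height (world z) of medal_blue above 0.03 m and contact force between medal_blue and the fingers below 0.02 N).
It also fails if it takes over 96 s, if anything falls off the work surface, if the arm or the gripper's body presses on something with over 40 N, if the wrist force passes 120 N, or if a joint passes its speed limit or range.

## Working session

There is one attempt and no reset: what is moved stays moved. The work goes in short steps, Python scripts to look and compute and a shell command to move; the robot and the scene stay as the last step left them, time stands still between calls to the robot, and variables do not carry over. Pictures are saved under pics/ and viewed, and the job is handed in when it is done.

```bash
ls; mkdir -p pics
python3 - <<'E'
from cell import arm
import cv2
print(arm.get_state(), arm.tip_extent)
for n in("top","side","wrist"):
    print(n,arm.get_calibration(n)); cv2.imwrite(f"pics/{n}0.png",arm.snapshot(n)[:,:,::-1])
E
```

```text
pics
{'time_s': 0.0, 'joint_positions': array([-1.28200001e+00,  4.23836621e-01,  1.63071462e+00, -2.32676391e-05,
        1.08858627e+00, -1.89983350e-02]), 'dq': array([-0.0012927 ,  0.00077434,  0.00036869,  0.00025994, -0.00042759,
       -0.00070673]), 'joint_efforts': array([ 3.19717525e-03, -5.57369006e+01, -2.81745994e+01,  3.16075239e-05,
        7.41435651e-03,  1.60609542e-06]), 'ee_pos': array([ 0.18922108, -0.59512451,  0.25553862]), 'eef_rot': array([-3.14004768e+00, -8.75389206e-06,  3.07805453e-01]), 'contact_force': array([ 0.23812297, -0.16287109,  0.09162671]), 'torque': array([-0.00302496,  0.02011502, -0.01246926]), 'grip_width': 0.998968540668546} 0.025
top {'intrinsics': array([[463.18207899,   0.        , 313.71954844],
       [  0.        , 463.18207899, 237.46306612],
       [  0.        ,   0.        ,   1.        ]]), 'extrinsics': array([[-0.02471869, -0.99968986, -0.00302672, -0.00909134],
       [ 0.97307594, -0.02475441,  0.22915154, -0.50493636],
       [-0.22915539,  0.0027191 ,  0.97338605, -0.6205621 ],
       [ 0.        ,  0.        ,  0.        
[... 284 characters left out ...]
693, -0.6625766 ,  0.73107891, -0.14719162],
       [-0.15729517,  0.71405877,  0.68218641, -0.69158325],
       [ 0.        ,  0.        ,  0.        ,  1.        ]])}
wrist {'intrinsics': array([[368.0703903 ,   0.        , 316.24964073],
       [  0.        , 368.0703903 , 242.2519536 ],
       [  0.        ,   0.        ,   1.        ]]), 'extrinsics': array([[ 3.02866216e-01, -9.53032667e-01, -8.88691391e-04,
        -6.24018873e-01],
       [ 9.09577722e-01,  2.89334695e-01, -2.98251239e-01,
         3.79317087e-02],
       [ 2.84500303e-01,  8.95218904e-02,  9.54486987e-01,
        -3.80329515e-01],
       [ 0.00000000e+00,  0.00000000e+00,  0.00000000e+00,
         1.00000000e+00]])}
```

View pics/top0.png

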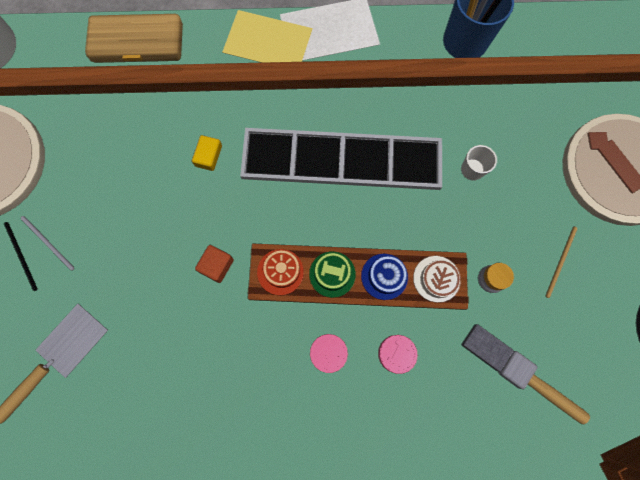

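View pics/side0.png

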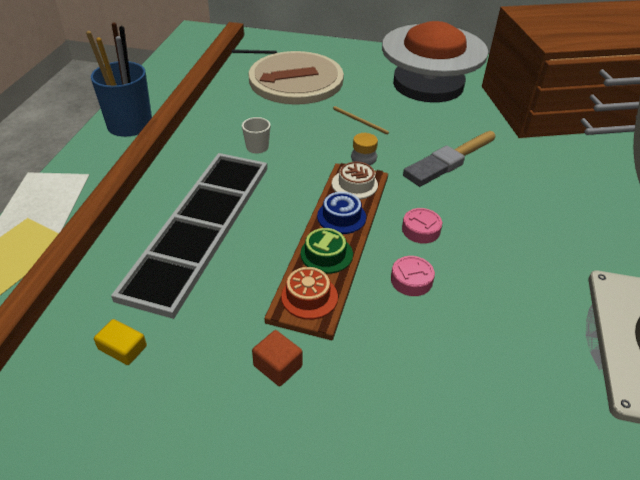

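The top view shows the board nearer (pixels about 250–467, 245–307), holding red, green, blue and white from left to right. The tray is beyond it (242–442, 128–188). The pink discs near (329,353) and (398,354) are not part of the job. Next I enlarge the crops for measuring.

Run:
```python
import cv2
im=cv2.imread("pics/top0.png")
cv2.imwrite("pics/cb.png",cv2.resize(im[235:315,240:475],None,fx=3.4,fy=3.4,interpolation=cv2.INTER_CUBIC))
cv2.imwrite("pics/ct.png",cv2.resize(im[120:195,235:450],None,fx=3.6,fy=3.6,interpolation=cv2.INTER_CUBIC))
```

```text
(no output)
```

View pics/cb.png

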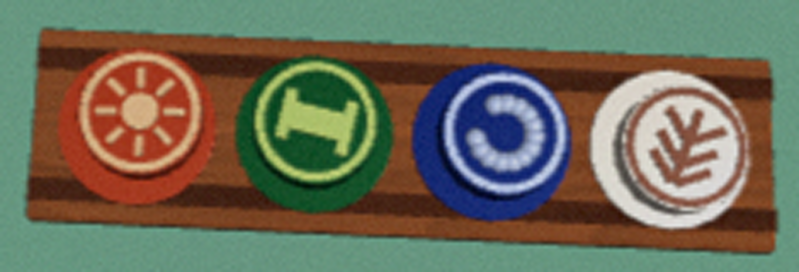

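View pics/ct.png

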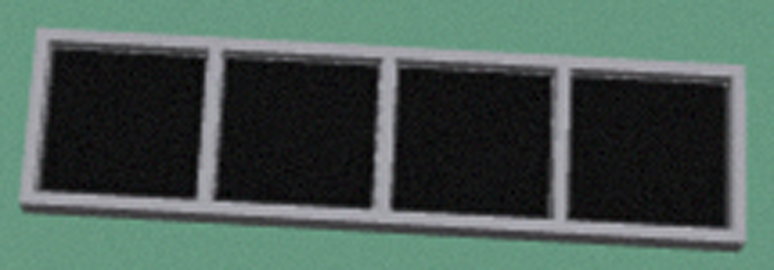

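```bash
cat > h.py <<'E'
import numpy as np, json
from cell import arm
def ray(name,uv,z,cal=None):
    c=cal or arm.get_calibration(name); K=c["intrinsics"];E=c["extrinsics"]
    d=np.linalg.inv(K)@[uv[0],uv[1],1]; d=np.array([d[0],-d[1],-d[2]])
    R=E[:3,:3];o=-R.T@E[:3,3]; w=R.T@d
    return o+w*(z-o[2])/w[2]
def crop(p,s,x0,y0): return [(p[0]+.5)/s-.5+x0,(p[1]+.5)/s-.5+y0]
E
python3 - <<'E'
from h import *
from scipy.spatial.transform import Rotation
B=lambda p,z:ray("top",crop(p,3.4,240,235),z)
T=lambda p,z:ray("top",crop(p,3.6,235,120),z)
bc=[B(p,.012) for p in((42,28),(771,60),(777,250),(27,217))]
tc=[T(p,.013) for p in((39,28),(745,66),(742,234),(22,205))]
for n,c in(("board",bc),("tray",tc)):
    print(n,np.round(c,4)[:,:2].tolist(),"sides",[round(float(np.linalg.norm(c[i]-c[(i+1)%4])),4) for i in range(4)],"ctr",np.mean(c,0).round(4))
    for a,b in((0,1),(3,2)):
        d=c[a]-c[b]; print("yaw of y-axis",np.degrees(np.arctan2(-d[0],d[1])).round(2))
for n,p,q in(("red",(139,113),(137,127)),("green",(315,122),(314,134)),("blue",(507,134),(491,142)),("white",(689,147),(670,150))):
    print(n,B(p,.0385).round(4)[:2],"pad",B(q,.016).round(4)[:2])
tcen=np.mean(tc,0)
E
```

```text
board [[0.5093, 0.075], [0.4858, -0.2589], [0.3996, -0.2529], [0.4226, 0.0812]] sides [0.3347, 0.0863, 0.3349, 0.0868] ctr [ 0.4543 -0.0889  0.012 ]
yaw of y-axis -4.03
yaw of y-axis -3.94
tray [[0.7059, 0.0868], [0.6785, -0.2369], [0.5974, -0.2284], [0.6195, 0.0937]] sides [0.3249, 0.0815, 0.3228, 0.0867] ctr [ 0.6503 -0.0712  0.013 ]
yaw of y-axis -4.85
yaw of y-axis -3.92
red [0.464  0.0287] pad [0.4615 0.0313]
green [ 0.4581 -0.0481] pad [ 0.4563 -0.0484]
blue [ 0.4507 -0.1317] pad [ 0.4507 -0.1279]
white [ 0.443  -0.2104] pad [ 0.445  -0.2081]
```

Sizes agree with the given ones, except one tray corner, which I refine from the wrist camera. Board yaw is about −4°. I'll move above the area with the jaws along board x, because the neighbouring medals leave no room along y.

```bash
python3 -m pendant '[{"delta_pos":[1,-0.9,-0.4],"spin":-1},{"delta_pos":[2,-1.8,-0.9],"spin":-2},{"delta_pos":[3,-2.7,-0.9],"spin":-3},{"delta_pos":[4,-3.5,-0.9],"spin":-4},{"delta_pos":[5,-4.4,-0.9],"spin":-5},{"delta_pos":[6,-5.3,-0.9],"spin":-6},{"delta_pos":[7,-6.2,-0.9],"spin":-7},{"delta_pos":[8,-7,-0.9],"spin":-8},{"delta_pos":[9,-7.9,-0.9],"spin":-8.5},{"delta_pos":[9,-7.9,-0.9],"spin":-8.5},{"delta_pos":[9,-7.9,-0.9],"spin":-8.5},{"delta_pos":[9,-7.9,-0.9],"spin":-8.5}]' 0 40
python3 - <<'E'
from h import *
import cv2
c=arm.get_calibration("wrist");print(-c["extrinsics"][:3,:3].T@c["extrinsics"][:3,3])
np.savez("w1.npz",**c); cv2.imwrite("pics/w1.png",arm.snapshot("wrist")[:,:,::-1])
E
```

```text
time_s: 1.65
ee_pos: [0.498, -0.0827, 0.3009]
eef_rot: [-3.14, -0.001, 1.495]
contact_force: [0.5, 1.2, -0.3]
grip_width: 1.002
[ 0.50462084 -0.00613168  0.41911464]
```

View pics/w1.png

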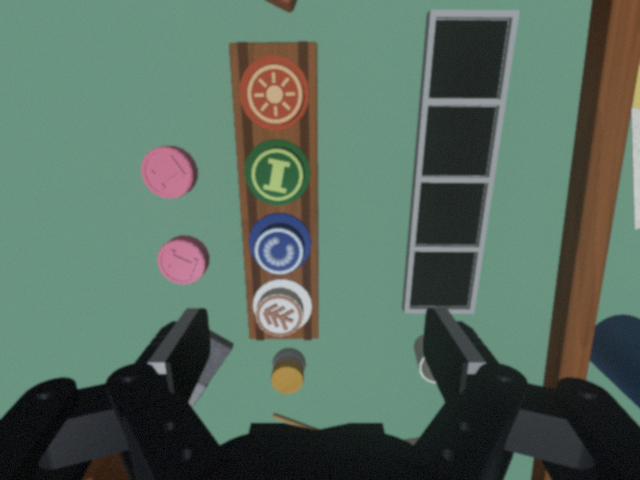

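The wrist view shows the board in columns 230–320 and the tray in columns 404–518. I'll enlarge it.

Run:
```python
import cv2
im=cv2.imread("pics/w1.png")
cv2.imwrite("pics/w1t.png",cv2.resize(im[0:330,395:530][:, :],None,fx=1.8*1,fy=1.8,interpolation=cv2.INTER_CUBIC))
a=im[0:170,395:530];b=im[165:335,395:530]
cv2.imwrite("pics/w1t.png",cv2.resize(cv2.hconcat([a,b]),None,fx=2.9,fy=2.9,interpolation=cv2.INTER_CUBIC))
a=im[35:195,225:330];b=im[190:350,225:330]
cv2.imwrite("pics/w1b.png",cv2.resize(cv2.hconcat([a,b]),None,fx=3.5,fy=3.5,interpolation=cv2.INTER_CUBIC))
```

```text
(no output)
```

View pics/w1t.png

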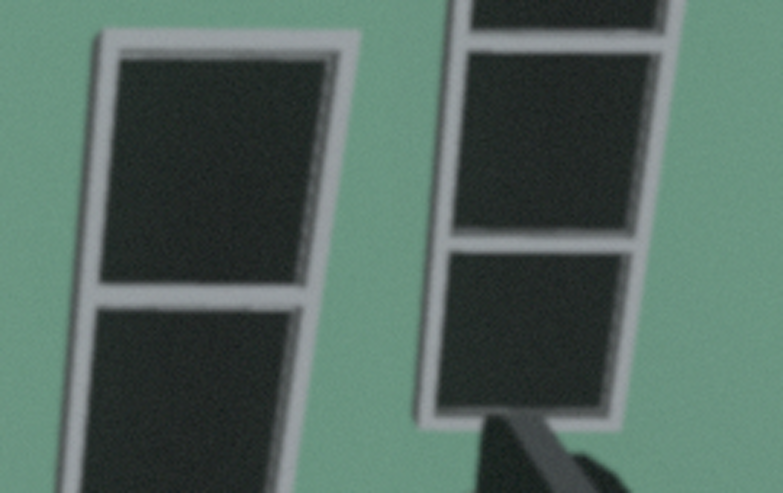

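View pics/w1b.png

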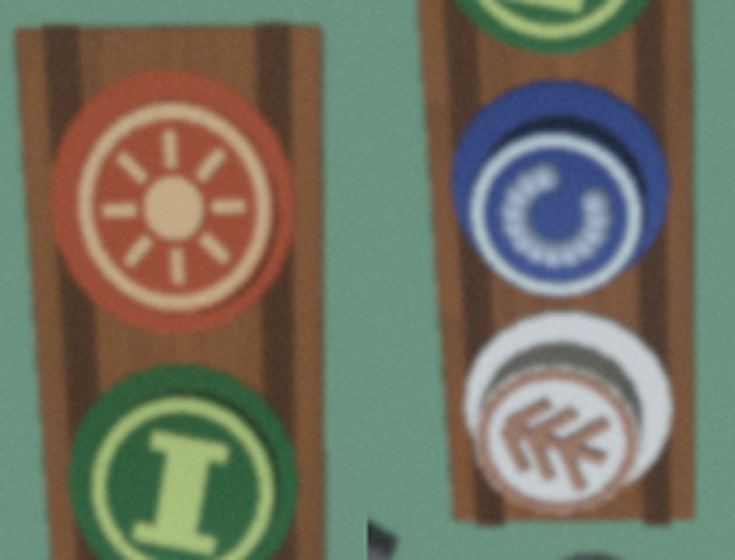

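Run:
```python
from h import *
c=dict(np.load("w1.npz"))
T=lambda p,k=0:ray("",crop((p[0]-k*391.5,p[1]),2.9,395,165*k),.013,c)
B=lambda p,k,z:ray("",crop((p[0]-k*367.5,p[1]),3.5,225,35+155*k),z,c)
tc=[T((102,30)),T((361,30)),T((622,430),1),T((417,427),1)]
print(np.round(tc,4)[:,:2].tolist(),[round(float(np.linalg.norm(tc[i]-tc[(i+1)%4])),4) for i in range(4)],np.mean(tc,0))
for a,b in((0,3),(1,2)):
    d=tc[a]-tc[b]; print(np.degrees(np.arctan2(-d[0],d[1])))
for n,p,k in(("red",(175,207),0),("green",(183,490),0),("blue",(557,213),1),("white",(557,441),1)): print(n,B(p,k,.0385)[:2].round(4))
bc=[B((17,30),0,.012),B((322,27),0,.012),B((693,520),1,.012),B((455,518),1,.012)]
print("board",np.mean(bc,0),[round(float(np.linalg.norm(bc[i]-bc[(i+1)%4])),4) for i in range(4)])
```

```text
[[0.6217, 0.0934], [0.7077, 0.0869], [0.6813, -0.2379], [0.5947, -0.23]] [0.0862, 0.3258, 0.087, 0.3245] [ 0.65133386 -0.07188533  0.013     ]
-4.785691976216044
-4.64719635098588
red [0.4666 0.0277]
green [ 0.4606 -0.0492]
blue [ 0.4538 -0.1309]
white [ 0.4454 -0.2099]
board [ 0.45580817 -0.08943831  0.012     ] [0.0864, 0.3343, 0.0858, 0.3328]
```

Top and wrist views agree within about 2 mm. Tray centre is (0.651, −0.072) with yaw −4.75°. I go above red next.

```bash
cat >> h.py <<'E'
from scipy.spatial.transform import Rotation as Ro
M=dict(red=(.4653,.0282),green=(.4594,-.0487),blue=(.4523,-.1313),white=(.4442,-.2102))
W=dict(red=(.6411,-.1912),green=(.6477,-.1115),blue=(.6543,-.0317),white=(.6609,.0480))
def go(xy,z,yaw=1.49):
    s=arm.get_state(); R=Ro.from_euler("xyz",s["eef_rot"]).as_matrix()
    d=R.T@(np.array([xy[0],xy[1],z])-s["ee_pos"])/.05
    dy=np.degrees((yaw-s["eef_rot"][2]+np.pi)%(2*np.pi)-np.pi)
    print(s["time_s"],"delta",d.round(2),"spin",round(-dy/8,2),"at",s["ee_pos"].round(4),"w",round(s["grip_width"],3),"F",s["contact_force"].round(1))
E
python3 -c "
from h import *
go(M['red'],.12)"
```

```text
1.7 delta [ 2.17 -0.82  3.62] spin 0.03 at [ 0.4978 -0.0831  0.301 ] w 0.999 F [ 0.1 -0.1 -0.1]
```

```bash
python3 -m pendant '[{"delta_pos":[0.8,-0.3,0.8],"spin":0},{"delta_pos":[1.5,-0.5,1.6],"spin":0},{"delta_pos":[2.17,-0.82,2.5],"spin":0},{"delta_pos":[2.17,-0.82,3.4],"spin":0},{"delta_pos":[2.17,-0.82,3.62],"spin":0},{"delta_pos":[2.17,-0.82,3.62],"spin":0}]' 45
python3 - <<'E'
from h import *
import cv2
go(M['red'],.075)
cv2.imwrite("pics/s2.png",arm.snapshot("side")[:,:,::-1])
E
```

```text
time_s: 2.45
ee_pos: [0.4652, 0.0274, 0.1203]
eef_rot: [-3.14, -0.001, 1.492]
contact_force: [0.1, -0.5, -0.4]
grip_width: 0.824
2.45 delta [0.01 0.   0.91] spin 0.02 at [0.4652 0.0274 0.1203] w 0.824 F [ 0.1 -0.5 -0.4]
```

View pics/s2.png

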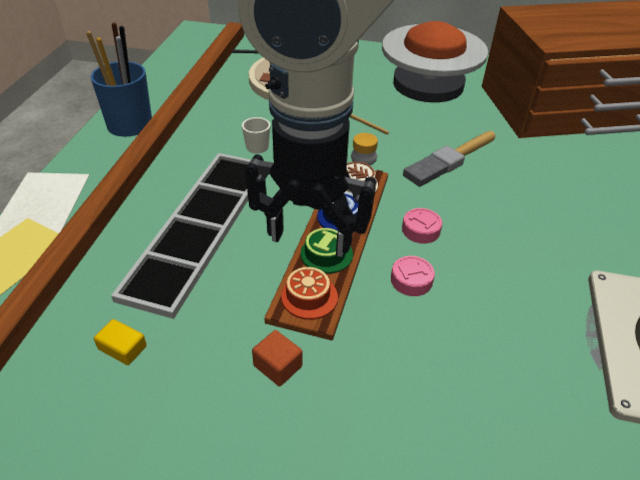

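The fingers stand above red, with tips at about (275,240) and (343,255). I work out their heights from the jaw plane.

Run:
```python
from h import *
import cv2
im=cv2.imread("pics/s2.png"); cv2.imwrite("pics/s2c.png",cv2.resize(im[160:320,240:400],None,fx=3.7,fy=3.7,interpolation=cv2.INTER_CUBIC))
c=arm.get_calibration("side")
for uv in((275,240),(343,255)):
    a=ray("side",uv,0,c);b=ray("side",uv,.2,c)
    for y in(.016,.027,.038):
        t=(y-a[1])/(b[1]-a[1]); print(uv,(a+t*(b-a)).round(4))
```

```text
(275, 240) [0.5093 0.016  0.089 ]
(275, 240) [0.506 0.027 0.1  ]
(275, 240) [0.5026 0.038  0.1111]
(343, 255) [0.4257 0.016  0.0834]
(343, 255) [0.4243 0.027  0.0946]
(343, 255) [0.4228 0.038  0.1057]
```

View pics/s2c.png

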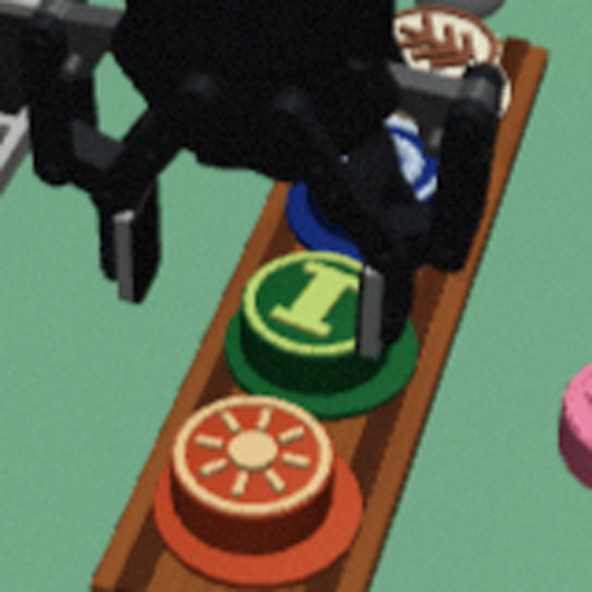

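At this opening the tips stand about 15 mm ahead of the TCP, not 25, since the pads swing back when open. I'll descend to TCP z≈0.045 and close gently.

```bash
python3 -m pendant '[{"delta_pos":[0.01,0,0.6],"spin":0},{"delta_pos":[0.01,0,1.1],"spin":0},{"delta_pos":[0.01,0,1.4],"spin":0},{"delta_pos":[0.01,0,1.5],"spin":0},{"delta_pos":[0.01,0,1.5],"spin":0},{"delta_pos":[0.01,0,1.5],"spin":0}]' 45 40
python3 - <<'E'
from h import *
import cv2
go(M['red'],.045)
im=arm.snapshot("side")[:,:,::-1];cv2.imwrite("pics/s3c.png",cv2.resize(im[160:340,230:410],None,fx=3.3,fy=3.3,interpolation=cv2.INTER_CUBIC))
E
```

```text
time_s: 3.25
ee_pos: [0.4665, 0.0281, 0.0468]
eef_rot: [3.14, -0.001, 1.492]
contact_force: [-0.3, 0.1, 0.6]
grip_width: 0.82
3.25 delta [-0.   -0.03  0.04] spin 0.02 at [0.4665 0.0281 0.0468] w 0.82 F [-0.3  0.1  0.6]
```

View pics/s3c.png

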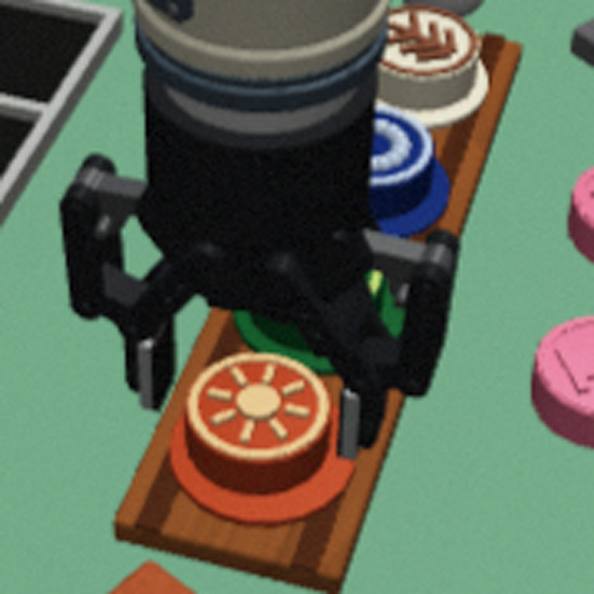

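Run:
```python
from h import *
c=arm.get_calibration("side")
C=lambda p:crop(p,3.3,230,160)
for p in((347,457),(150,407)):
    a=ray("side",C(p),0,c);b=ray("side",C(p),.2,c)
    for y in(.017,.028,.039): print(p,(a+(y-a[1])/(b[1]-a[1])*(b-a)).round(4))
print("red centre",ray("side",C((258,405)),.0385,c), ray("side",C((258,401)),.0385,c))
```

```text
(347, 457) [0.432  0.017  0.0044]
(347, 457) [0.4304 0.028  0.0173]
(347, 457) [0.4288 0.039  0.0303]
(150, 407) [0.5111 0.017  0.0125]
(150, 407) [0.5077 0.028  0.0253]
(150, 407) [0.5043 0.039  0.0381]
red centre [0.46514067 0.02883932 0.0385    ] [0.46559685 0.02687862 0.0385    ]
```

```bash
python3 -m pendant '[{"delta_pos":[0,0,0.09],"spin":0},{"delta_pos":[0,0,0.09],"spin":0},{"delta_pos":[0,0,0.09],"spin":0}]' 
python3 -m pendant '[{"delta_pos":[0,0,0],"spin":0},{"delta_pos":[0,0,0],"spin":0},{"delta_pos":[0,0,0],"spin":0},{"delta_pos":[0,0,0],"spin":0},{"delta_pos":[0,0,0],"spin":0},{"delta_pos":[0,0,0],"spin":0}]' 120 40
python3 - <<'E'
from h import *
import cv2
go(M['red'],.12)
im=arm.snapshot("side")[:,:,::-1];cv2.imwrite("pics/s4c.png",cv2.resize(im[160:340,230:410],None,fx=3.3,fy=3.3,interpolation=cv2.INTER_CUBIC))
E
```

```text
time_s: 3.68
ee_pos: [0.4665, 0.0281, 0.0422]
eef_rot: [3.14, -0.001, 1.493]
contact_force: [0.1, 0.4, 0.7]
grip_width: 0.818
time_s: 4.42
ee_pos: [0.4665, 0.0282, 0.0427]
eef_rot: [3.14, -0.001, 1.493]
contact_force: [-0.6, 0.3, 7.4]
grip_width: 0.638
4.425 delta [ 0.   -0.02 -1.55] spin 0.02 at [0.4665 0.0282 0.0427] w 0.638 F [-0.6  0.3  7.4]
```

View pics/s4c.png

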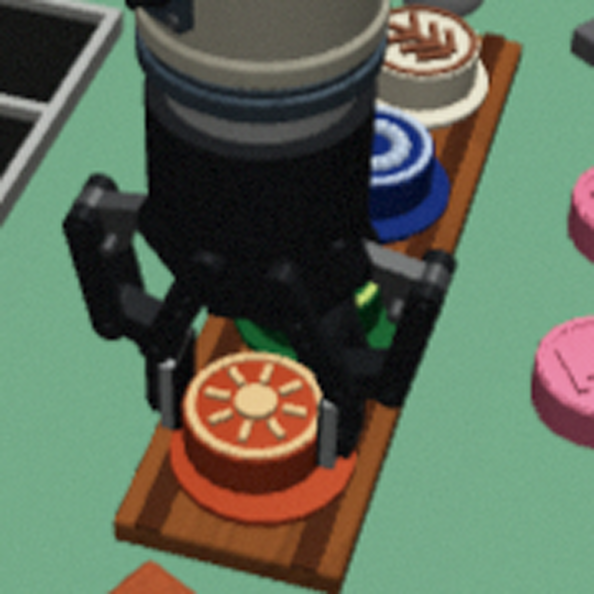

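```bash
python3 -m pendant '[{"delta_pos":[0,0,-0.2],"spin":0},{"delta_pos":[0,0,-0.6],"spin":0},{"delta_pos":[0,0,-1.2],"spin":0},{"delta_pos":[0,0,-1.55],"spin":0},{"delta_pos":[0,0,-1.55],"spin":0},{"delta_pos":[0,0,-1.55],"spin":0}]'
python3 - <<'E'
from h import *
import cv2
go(W['red'],.12)
im=arm.snapshot("side")[:,:,::-1];cv2.imwrite("pics/s5c.png",cv2.resize(im[150:330,230:410],None,fx=3.3,fy=3.3,interpolation=cv2.INTER_CUBIC))
E
```

```text
time_s: 5.22
ee_pos: [0.466, 0.0281, 0.1199]
eef_rot: [3.141, -0.001, 1.493]
contact_force: [1.1, 0.2, -1.0]
grip_width: 0.633
5.225 delta [-4.1   3.83 -0.  ] spin 0.02 at [0.466  0.0281 0.1199] w 0.633 F [ 1.1  0.2 -1. ]
```

View pics/s5c.png

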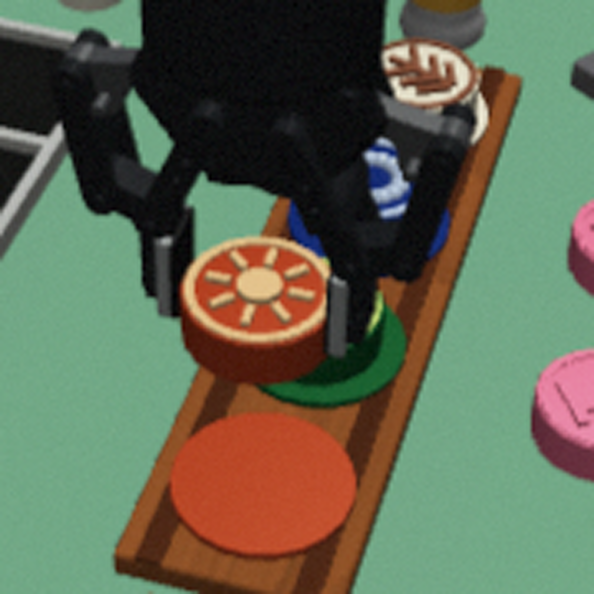

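Run:
```python
from h import *
c=arm.get_calibration("side")
C=lambda p:crop(p,3.3,230,150)
for p in((337,356),(165,315)):
    a=ray("side",C(p),0,c);b=ray("side",C(p),.2,c)
    for y in(.0281,.0391): print(p,(a+(y-a[1])/(b[1]-a[1])*(b-a)).round(4))
# medal height: top ring centre given y=.0281,x=.466
a=ray("side",C((258,289)),0,c);b=ray("side",C((258,289)),.2,c);print((a+(.0281-a[1])/(b[1]-a[1])*(b-a)).round(4))
```

```text
(337, 356) [0.4371 0.0281 0.0884]
(337, 356) [0.4354 0.0391 0.0997]
(165, 315) [0.5002 0.0281 0.094 ]
(165, 315) [0.4969 0.0391 0.1052]
[0.4662 0.0281 0.1146]
```

Red is held level, with its underside at z≈0.093 and the tips about 7–12 mm above that. I go over its well at the right end.

```bash
python3 -m pendant '[{"delta_pos":[-0.5,0.5,0],"spin":0},{"delta_pos":[-1.3,1.2,0],"spin":0},{"delta_pos":[-2.1,2,0],"spin":0},{"delta_pos":[-2.9,2.7,0],"spin":0},{"delta_pos":[-3.7,3.4,0],"spin":0},{"delta_pos":[-4.1,3.83,0],"spin":0},{"delta_pos":[-4.1,3.83,0],"spin":0},{"delta_pos":[-4.1,3.83,0],"spin":0}]'
python3 - <<'E'
from h import *
import cv2
go(W['red'],.035)
c=arm.get_calibration("top")
im=arm.snapshot("wrist")[:,:,::-1];cv2.imwrite("pics/w6.png",im)
E
```

```text
time_s: 6.28
ee_pos: [0.6393, -0.1905, 0.1179]
eef_rot: [-3.139, -0.002, 1.492]
contact_force: [-0.1, 0.2, -0.6]
grip_width: 0.633
6.275 delta [-0.01  0.04  1.66] spin 0.02 at [ 0.6393 -0.1905  0.1179] w 0.633 F [-0.1  0.2 -0.6]
```

View pics/w6.png

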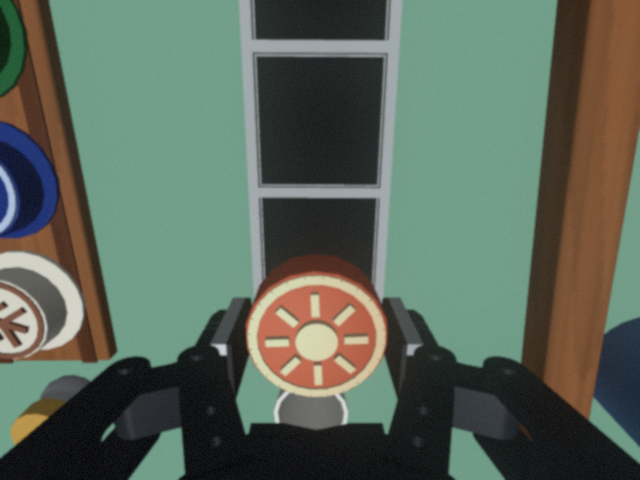

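Red is centred between the pads, over the right-end well (divider at row about 190). I descend in two stages.

```bash
python3 -m pendant '[{"delta_pos":[0,0.04,0.5],"spin":0},{"delta_pos":[0,0.04,1],"spin":0},{"delta_pos":[0,0.04,1.4],"spin":0},{"delta_pos":[0,0.04,1.6],"spin":0},{"delta_pos":[0,0.04,1.62],"spin":0},{"delta_pos":[0,0.04,1.62],"spin":0},{"delta_pos":[0,0.04,1.62],"spin":0}]'
python3 - <<'E'
from h import *
import cv2
go(W['red'],.033)
im=arm.snapshot("side")[:,:,::-1];cv2.imwrite("pics/s7.png",cv2.resize(im[100:260,150:310],None,fx=3.7,fy=3.7,interpolation=cv2.INTER_CUBIC))
E
```

```text
time_s: 7.2
ee_pos: [0.6418, -0.1905, 0.0382]
eef_rot: [-3.14, -0.001, 1.493]
contact_force: [0.5, -0.6, -1.2]
grip_width: 0.633
7.2 delta [-0.02 -0.01  0.1 ] spin 0.02 at [ 0.6418 -0.1905  0.0382] w 0.633 F [ 0.5 -0.6 -1.2]
```

View pics/s7.png

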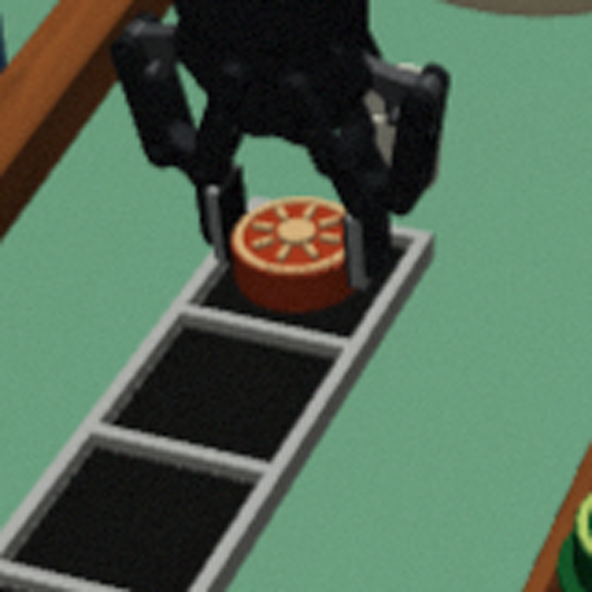

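```bash
python3 -m pendant '[{"delta_pos":[-0.01,-0.01,0.05],"spin":0},{"delta_pos":[-0.01,-0.01,0.08],"spin":0},{"delta_pos":[-0.01,-0.01,0.08],"spin":0}]'; python3 -m pendant '[{"delta_pos":[0,0,0.03],"spin":0},{"delta_pos":[0,0,0.03],"spin":0}]'
python3 - <<'E'
from h import *
import cv2
go(W['red'],.033)
im=arm.snapshot("side")[:,:,::-1];cv2.imwrite("pics/s8.png",cv2.resize(im[130:210,190:290],None,fx=6,fy=6,interpolation=cv2.INTER_CUBIC))
E
```

```text
time_s: 7.62
ee_pos: [0.641, -0.1909, 0.0339]
eef_rot: [-3.14, -0.002, 1.493]
contact_force: [0.2, -0.1, -0.5]
grip_width: 0.633
time_s: 7.88
ee_pos: [0.6412, -0.1909, 0.0328]
eef_rot: [-3.14, -0.001, 1.493]
contact_force: [-1.5, 0.0, 3.2]
grip_width: 0.636
7.875 delta [-0.01 -0.   -0.  ] spin 0.02 at [ 0.6412 -0.1909  0.0328] w 0.636 F [-1.5  0.   3.2]
```

View pics/s8.png

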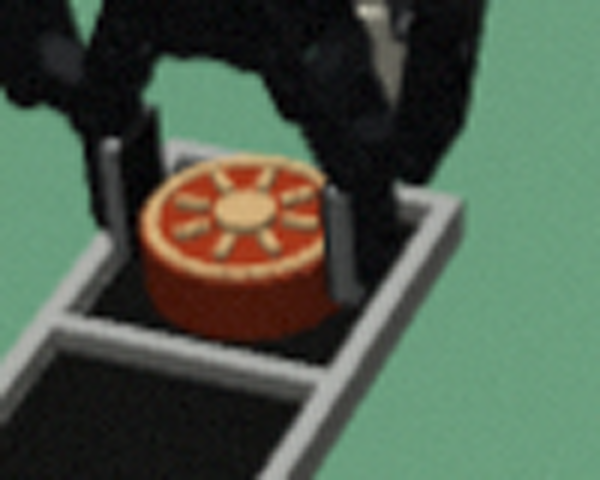

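Contact force rises by about 3 N at exactly the predicted height (0.0328), so red is on the floor. I release and retreat.

```bash
python3 -m pendant '[{"delta_pos":[0,0,0],"spin":0},{"delta_pos":[0,0,0],"spin":0},{"delta_pos":[0,0,0],"spin":0},{"delta_pos":[0,0,0],"spin":0}]' 45; python3 -m pendant '[{"delta_pos":[0,0,-0.3],"spin":0},{"delta_pos":[0,0,-0.9],"spin":0},{"delta_pos":[0,0,-1.6],"spin":0},{"delta_pos":[0,0,-1.7],"spin":0},{"delta_pos":[0,0,-1.7],"spin":0}]'
python3 - <<'E'
from h import *
import cv2
go(M['green'],.12)
im=arm.snapshot("side")[:,:,::-1];cv2.imwrite("pics/s9.png",cv2.resize(im[130:210,190:290],None,fx=6,fy=6,interpolation=cv2.INTER_CUBIC))
E
```

```text
time_s: 8.43
ee_pos: [0.6411, -0.191, 0.0328]
eef_rot: [-3.14, -0.001, 1.493]
contact_force: [-0.1, -0.2, 1.1]
grip_width: 0.82
time_s: 9.05
ee_pos: [0.6414, -0.1911, 0.1184]
eef_rot: [-3.141, -0.001, 1.493]
contact_force: [-0.3, -0.2, 0.7]
grip_width: 0.826
9.05 delta [ 2.56 -3.85 -0.03] spin 0.02 at [ 0.6414 -0.1911  0.1184] w 0.826 F [-0.3 -0.2  0.7]
```

View pics/s9.png

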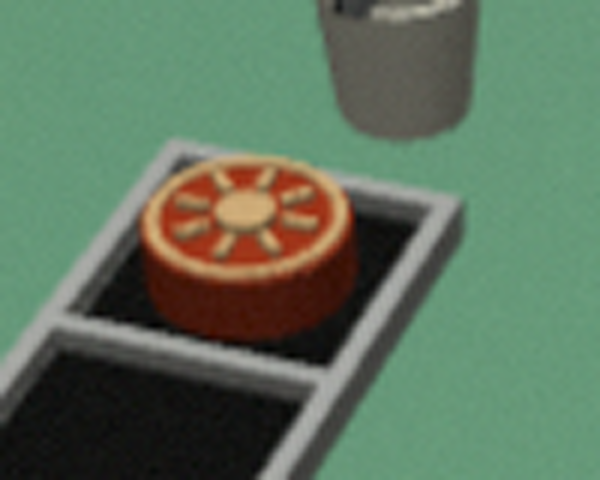

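Red lies flat and centred. I move on to green.

```bash
python3 -m pendant '[{"delta_pos":[0.4,-0.6,0],"spin":0},{"delta_pos":[1,-1.5,0],"spin":0},{"delta_pos":[1.6,-2.4,0],"spin":0},{"delta_pos":[2.2,-3.3,0],"spin":0},{"delta_pos":[2.56,-3.85,0],"spin":0},{"delta_pos":[2.56,-3.85,0],"spin":0},{"delta_pos":[2.56,-3.85,0],"spin":0}]'
python3 - <<'E'
from h import *
import cv2
go(M['green'],.0425)
im=arm.snapshot("wrist")[:,:,::-1];cv2.imwrite("pics/w10.png",im)
E
```

```text
time_s: 9.98
ee_pos: [0.4595, -0.0485, 0.1177]
eef_rot: [-3.14, -0.002, 1.493]
contact_force: [-0.1, -0.4, 0.1]
grip_width: 0.826
9.975 delta [-0.01  0.    1.5 ] spin 0.02 at [ 0.4595 -0.0485  0.1177] w 0.826 F [-0.1 -0.4  0.1]
```

View pics/w10.png

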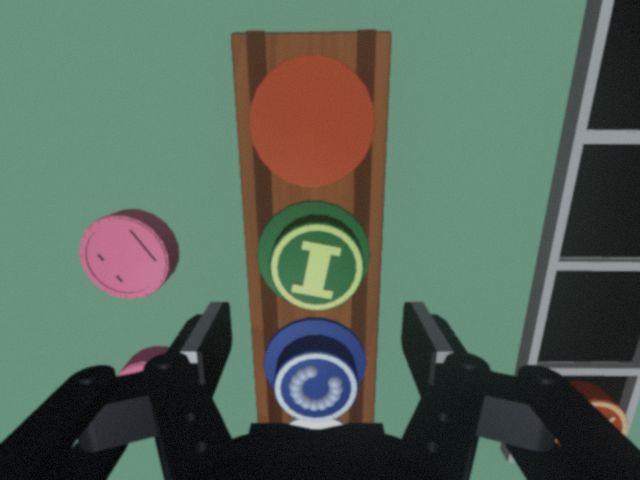

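The wrist view shows green at (317,266), centred between the fingers. I descend and grip.

```bash
python3 -m pendant '[{"delta_pos":[0,0,0.6],"spin":0},{"delta_pos":[0,0,1.1],"spin":0},{"delta_pos":[0,0,1.4],"spin":0},{"delta_pos":[0,0,1.52],"spin":0},{"delta_pos":[0,0,1.53],"spin":0},{"delta_pos":[0,0,1.53],"spin":0},{"delta_pos":[0,0,1.53],"spin":0}]' 45 40
python3 - <<'E'
from h import *
go(M['green'],.0425)
E
```

```text
time_s: 10.9
ee_pos: [0.4602, -0.0487, 0.0419]
eef_rot: [-3.142, -0.001, 1.493]
contact_force: [0.8, 0.4, -0.3]
grip_width: 0.822
10.9 delta [-0.   -0.02 -0.01] spin 0.02 at [ 0.4602 -0.0487  0.0419] w 0.822 F [ 0.8  0.4 -0.3]
```

```bash
python3 -m pendant '[{"delta_pos":[0,0,0],"spin":0},{"delta_pos":[0,0,0],"spin":0},{"delta_pos":[0,0,0],"spin":0},{"delta_pos":[0,0,0],"spin":0},{"delta_pos":[0,0,0],"spin":0},{"delta_pos":[0,0,0],"spin":0}]' 120 40
python3 -m pendant '[{"delta_pos":[0,0,-0.2],"spin":0},{"delta_pos":[0,0,-0.6],"spin":0},{"delta_pos":[0,0,-1.2],"spin":0},{"delta_pos":[0,0,-1.55],"spin":0},{"delta_pos":[0,0,-1.55],"spin":0},{"delta_pos":[0,0,-1.55],"spin":0}]'
python3 - <<'E'
from h import *
import cv2
go(W['green'],.12)
im=arm.snapshot("side")[:,:,::-1];cv2.imwrite("pics/s11.png",cv2.resize(im[130:310,230:410],None,fx=3.3,fy=3.3,interpolation=cv2.INTER_CUBIC))
E
```

```text
time_s: 11.65
ee_pos: [0.4604, -0.0487, 0.0426]
eef_rot: [3.141, -0.001, 1.493]
contact_force: [-1.6, 0.2, 6.8]
grip_width: 0.633
time_s: 12.4
ee_pos: [0.46, -0.0487, 0.1199]
eef_rot: [3.141, -0.001, 1.493]
contact_force: [-0.6, 0.2, -1.0]
grip_width: 0.631
12.4 delta [-0.96  3.84 -0.  ] spin 0.02 at [ 0.46   -0.0487  0.1199] w 0.631 F [-0.6  0.2 -1. ]
```

View pics/s11.png

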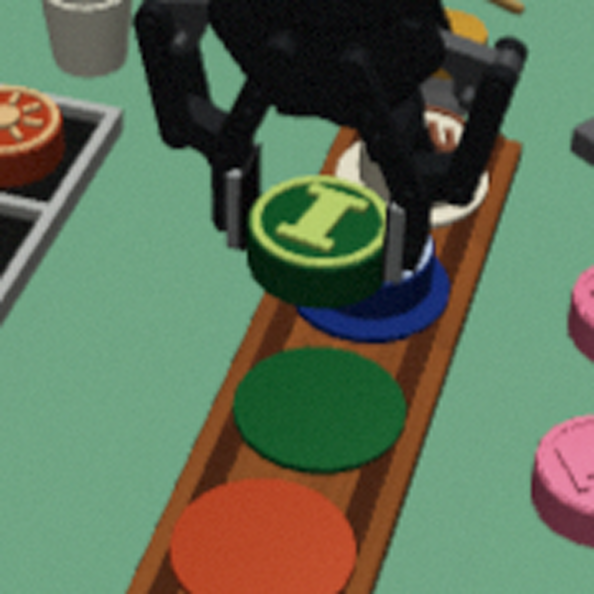

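Green is held level. I carry it to the second well from the right.

```bash
python3 -m pendant '[{"delta_pos":[-0.1,0.5,0],"spin":0},{"delta_pos":[-0.3,1.3,0],"spin":0},{"delta_pos":[-0.5,2.2,0],"spin":0},{"delta_pos":[-0.8,3.1,0],"spin":0},{"delta_pos":[-0.96,3.7,0],"spin":0},{"delta_pos":[-0.96,3.85,0],"spin":0},{"delta_pos":[-0.96,3.85,0],"spin":0},{"delta_pos":[-0.96,3.85,0],"spin":0}]'
python3 - <<'E'
from h import *
go(W['green'],.035)
E
```

```text
time_s: 13.45
ee_pos: [0.6465, -0.111, 0.1188]
eef_rot: [-3.139, -0.002, 1.493]
contact_force: [0.0, 0.4, -0.8]
grip_width: 0.634
13.45 delta [-0.01  0.03  1.68] spin 0.02 at [ 0.6465 -0.111   0.1188] w 0.634 F [ 0.   0.4 -0.8]
```

```bash
python3 -m pendant '[{"delta_pos":[0,0.02,0.5],"spin":0},{"delta_pos":[0,0.02,1],"spin":0},{"delta_pos":[0,0.02,1.4],"spin":0},{"delta_pos":[0,0.02,1.6],"spin":0},{"delta_pos":[0,0.02,1.67],"spin":0},{"delta_pos":[0,0.02,1.67],"spin":0},{"delta_pos":[0,0.02,1.67],"spin":0}]'
python3 - <<'E'
from h import *
go(W['green'],.033)
E
```

```text
time_s: 14.32
ee_pos: [0.6478, -0.111, 0.0361]
eef_rot: [-3.14, -0.002, 1.493]
contact_force: [0.3, -0.1, -0.6]
grip_width: 0.637
14.325 delta [-0.01 -0.    0.06] spin 0.02 at [ 0.6478 -0.111   0.0361] w 0.637 F [ 0.3 -0.1 -0.6]
```

```bash
python3 -m pendant '[{"delta_pos":[-0.01,0,0.03],"spin":0},{"delta_pos":[-0.01,0,0.06],"spin":0},{"delta_pos":[-0.01,0,0.07],"spin":0},{"delta_pos":[-0.01,0,0.07],"spin":0}]'
python3 - <<'E'
from h import *
import cv2
go(W['green'],.033)
im=arm.snapshot("side")[:,:,::-1];cv2.imwrite("pics/s12.png",cv2.resize(im[150:240,160:280],None,fx=5,fy=5,interpolation=cv2.INTER_CUBIC))
E
```

```text
time_s: 14.82
ee_pos: [0.6478, -0.1115, 0.0327]
eef_rot: [-3.14, -0.002, 1.493]
contact_force: [-1.2, -0.2, 1.3]
grip_width: 0.634
14.825 delta [ 0.   -0.   -0.01] spin 0.02 at [ 0.6478 -0.1115  0.0327] w 0.634 F [-1.2 -0.2  1.3]
```

View pics/s12.png

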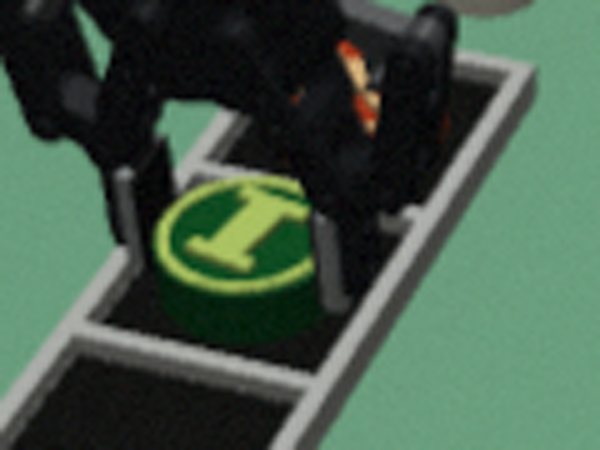

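Green is on the floor of its well. I release, retreat and head for blue.

```bash
python3 -m pendant '[{"delta_pos":[0,0,0],"spin":0},{"delta_pos":[0,0,0],"spin":0},{"delta_pos":[0,0,0],"spin":0},{"delta_pos":[0,0,0],"spin":0}]' 45; python3 -m pendant '[{"delta_pos":[0,0,-0.3],"spin":0},{"delta_pos":[0,0,-0.9],"spin":0},{"delta_pos":[0,0,-1.6],"spin":0},{"delta_pos":[0,0,-1.7],"spin":0},{"delta_pos":[0,0,-1.7],"spin":0}]'
python3 - <<'E'
from h import *
go(M['blue'],.12)
E
```

```text
time_s: 15.38
ee_pos: [0.6478, -0.1115, 0.0327]
eef_rot: [-3.14, -0.002, 1.493]
contact_force: [0.5, -0.0, -0.1]
grip_width: 0.824
time_s: 16.0
ee_pos: [0.648, -0.1117, 0.1184]
eef_rot: [-3.141, -0.001, 1.493]
contact_force: [0.0, -0.4, -0.1]
grip_width: 0.824
16.0 delta [-0.69 -3.87 -0.03] spin 0.02 at [ 0.648  -0.1117  0.1184] w 0.824 F [ 0.  -0.4 -0.1]
```

```bash
python3 -m pendant '[{"delta_pos":[-0.1,-0.6,0],"spin":0},{"delta_pos":[-0.3,-1.5,0],"spin":0},{"delta_pos":[-0.5,-2.4,0],"spin":0},{"delta_pos":[-0.6,-3.3,0],"spin":0},{"delta_pos":[-0.69,-3.87,0],"spin":0},{"delta_pos":[-0.69,-3.87,0],"spin":0},{"delta_pos":[-0.69,-3.87,0],"spin":0}]'
python3 - <<'E'
from h import *
import cv2
go(M['blue'],.0425)
im=arm.snapshot("side")[:,:,::-1];cv2.imwrite("pics/s13.png",im)
im=arm.snapshot("wrist")[:,:,::-1];cv2.imwrite("pics/w13.png",im)
E
```

```text
time_s: 16.88
ee_pos: [0.4533, -0.1312, 0.1182]
eef_rot: [3.141, -0.001, 1.493]
contact_force: [0.5, 0.1, 0.2]
grip_width: 0.824
16.875 delta [-0.   -0.02  1.51] spin 0.02 at [ 0.4533 -0.1312  0.1182] w 0.824 F [0.5 0.1 0.2]
```

View pics/s13.png

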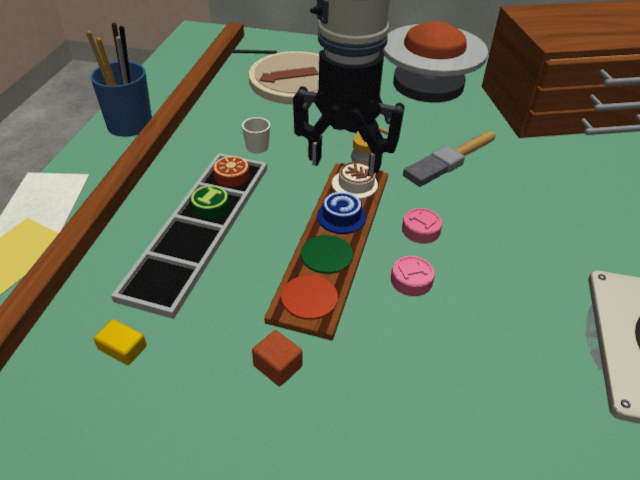

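View pics/w13.png

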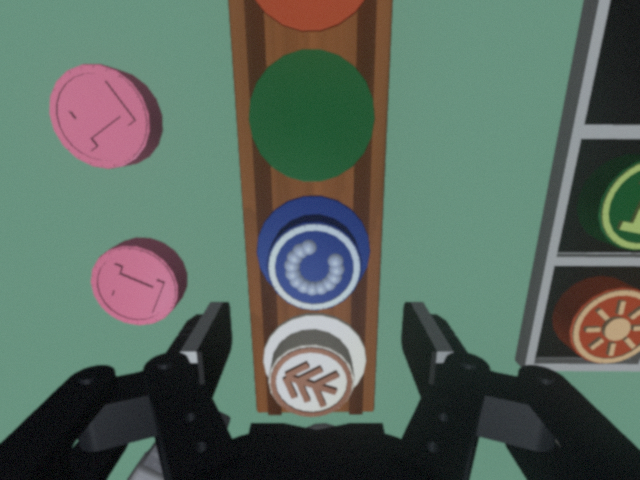

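Red (232,170) and green (209,200) sit well in the tray. Blue is at (314,265) in the wrist view, centred as green was. I descend.

```bash
python3 -m pendant '[{"delta_pos":[0,0,0.6],"spin":0},{"delta_pos":[0,0,1.1],"spin":0},{"delta_pos":[0,0,1.4],"spin":0},{"delta_pos":[0,0,1.52],"spin":0},{"delta_pos":[0,0,1.54],"spin":0},{"delta_pos":[0,0,1.54],"spin":0},{"delta_pos":[0,0,1.54],"spin":0}]' 45 40
python3 -m pendant '[{"delta_pos":[0,0,0],"spin":0},{"delta_pos":[0,0,0],"spin":0},{"delta_pos":[0,0,0],"spin":0},{"delta_pos":[0,0,0],"spin":0},{"delta_pos":[0,0,0],"spin":0},{"delta_pos":[0,0,0],"spin":0}]' 120 40
```

```text
time_s: 17.85
ee_pos: [0.4542, -0.1312, 0.0419]
eef_rot: [3.14, -0.001, 1.493]
contact_force: [-0.5, 0.7, -0.2]
grip_width: 0.821
time_s: 18.6
ee_pos: [0.4543, -0.1313, 0.0427]
eef_rot: [3.139, -0.001, 1.494]
contact_force: [-1.4, 0.4, 8.7]
grip_width: 0.637
```

```bash
python3 -m pendant '[{"delta_pos":[0,0,-0.2],"spin":0},{"delta_pos":[0,0,-0.6],"spin":0},{"delta_pos":[0,0,-1.2],"spin":0},{"delta_pos":[0,0,-1.55],"spin":0},{"delta_pos":[0,0,-1.55],"spin":0},{"delta_pos":[0,0,-1.55],"spin":0}]'
python3 - <<'E'
from h import *
import cv2
go(W['blue'],.12)
im=arm.snapshot("side")[:,:,::-1];cv2.imwrite("pics/s14.png",cv2.resize(im[110:260,250:400],None,fx=3.5,fy=3.5,interpolation=cv2.INTER_CUBIC))
E
```

```text
time_s: 19.35
ee_pos: [0.4538, -0.1312, 0.1199]
eef_rot: [3.14, -0.001, 1.493]
contact_force: [-0.5, 0.1, -0.3]
grip_width: 0.638
19.35 delta [2.29 3.84 0.01] spin 0.02 at [ 0.4538 -0.1312  0.1199] w 0.638 F [-0.5  0.1 -0.3]
```

View pics/s14.png

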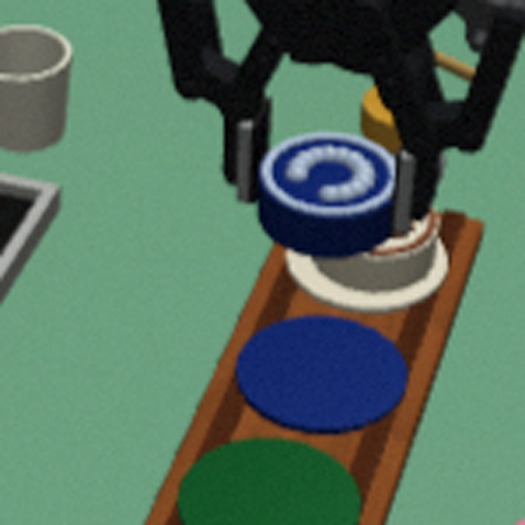

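Blue is held level.

```bash
python3 -m pendant '[{"delta_pos":[0.3,0.5,0],"spin":0},{"delta_pos":[0.8,1.3,0],"spin":0},{"delta_pos":[1.3,2.2,0],"spin":0},{"delta_pos":[1.8,3.1,0],"spin":0},{"delta_pos":[2.2,3.7,0],"spin":0},{"delta_pos":[2.29,3.85,0],"spin":0},{"delta_pos":[2.29,3.85,0],"spin":0},{"delta_pos":[2.29,3.85,0],"spin":0}]'
python3 - <<'E'
from h import *
go(W['blue'],.035)
E
```

```text
time_s: 20.4
ee_pos: [0.6529, -0.0325, 0.1193]
eef_rot: [-3.141, -0.001, 1.493]
contact_force: [-0.6, 0.0, -1.7]
grip_width: 0.635
20.4 delta [0.02 0.03 1.69] spin 0.02 at [ 0.6529 -0.0325  0.1193] w 0.635 F [-0.6  0.  -1.7]
```

```bash
python3 -m pendant '[{"delta_pos":[0.02,0.02,0.5],"spin":0},{"delta_pos":[0.02,0.02,1],"spin":0},{"delta_pos":[0.02,0.02,1.4],"spin":0},{"delta_pos":[0.02,0.02,1.6],"spin":0},{"delta_pos":[0.02,0.02,1.67],"spin":0},{"delta_pos":[0.02,0.02,1.67],"spin":0},{"delta_pos":[0.02,0.02,1.67],"spin":0}]'
python3 - <<'E'
from h import *
go(W['blue'],.0327)
E
```

```text
time_s: 21.28
ee_pos: [0.6545, -0.0315, 0.0366]
eef_rot: [3.141, -0.001, 1.493]
contact_force: [1.0, 0.2, -1.0]
grip_width: 0.631
21.275 delta [-0.   -0.    0.08] spin 0.02 at [ 0.6545 -0.0315  0.0366] w 0.631 F [ 1.   0.2 -1. ]
```

```bash
python3 -m pendant '[{"delta_pos":[0,0,0.03],"spin":0},{"delta_pos":[0,0,0.06],"spin":0},{"delta_pos":[0,0,0.08],"spin":0},{"delta_pos":[0,0,0.08],"spin":0}]'
python3 - <<'E'
from h import *
import cv2
go(W['blue'],.0327)
im=arm.snapshot("side")[:,:,::-1];cv2.imwrite("pics/s15.png",cv2.resize(im[180:280,120:260],None,fx=5,fy=5,interpolation=cv2.INTER_CUBIC))
E
```

```text
time_s: 21.78
ee_pos: [0.6545, -0.0315, 0.0328]
eef_rot: [3.141, -0.001, 1.493]
contact_force: [-1.3, -0.3, 2.5]
grip_width: 0.641
21.775 delta [-0. -0.  0.] spin 0.02 at [ 0.6545 -0.0315  0.0328] w 0.641 F [-1.3 -0.3  2.5]
```

View pics/s15.png

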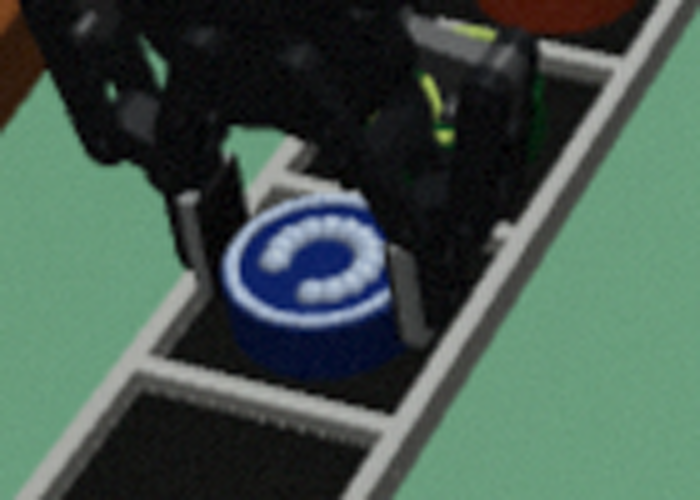

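Blue has touched down. I release and head for white.

```bash
python3 -m pendant '[{"delta_pos":[0,0,0],"spin":0},{"delta_pos":[0,0,0],"spin":0},{"delta_pos":[0,0,0],"spin":0},{"delta_pos":[0,0,0],"spin":0}]' 45; python3 -m pendant '[{"delta_pos":[0,0,-0.3],"spin":0},{"delta_pos":[0,0,-0.9],"spin":0},{"delta_pos":[0,0,-1.6],"spin":0},{"delta_pos":[0,0,-1.7],"spin":0},{"delta_pos":[0,0,-1.7],"spin":0}]'
python3 - <<'E'
from h import *
go(M['white'],.12)
E
```

```text
time_s: 22.32
ee_pos: [0.6545, -0.0314, 0.0328]
eef_rot: [3.141, -0.001, 1.493]
contact_force: [-0.6, 0.0, 0.1]
grip_width: 0.826
time_s: 22.95
ee_pos: [0.6546, -0.0315, 0.1185]
eef_rot: [3.14, -0.001, 1.493]
contact_force: [-0.1, 0.9, -0.4]
grip_width: 0.82
22.95 delta [-3.89 -3.92 -0.04] spin 0.02 at [ 0.6546 -0.0315  0.1185] w 0.82 F [-0.1  0.9 -0.4]
```

```bash
python3 -m pendant '[{"delta_pos":[-0.5,-0.5,0],"spin":0},{"delta_pos":[-1.2,-1.2,0],"spin":0},{"delta_pos":[-2,-2,0],"spin":0},{"delta_pos":[-2.8,-2.8,0],"spin":0},{"delta_pos":[-3.5,-3.5,0],"spin":0},{"delta_pos":[-3.89,-3.92,0],"spin":0},{"delta_pos":[-3.89,-3.92,0],"spin":0},{"delta_pos":[-3.89,-3.92,0],"spin":0}]'
python3 - <<'E'
from h import *
import cv2
go(M['white'],.0425)
im=arm.snapshot("wrist")[:,:,::-1];cv2.imwrite("pics/w16.png",im)
c=arm.get_calibration("top")
for z in(0,.03,.06): print(ray("top",(500,276),z,c).round(3))
E
```

```text
time_s: 23.95
ee_pos: [0.4443, -0.21, 0.1175]
eef_rot: [3.14, -0.001, 1.493]
contact_force: [0.7, 0.0, -0.4]
grip_width: 0.825
23.95 delta [-0.01 -0.    1.5 ] spin 0.02 at [ 0.4443 -0.21    0.1175] w 0.825 F [ 0.7  0.  -0.4]
[ 0.449 -0.312  0.   ]
[ 0.445 -0.299  0.03 ]
[ 0.441 -0.287  0.06 ]
```

View pics/w16.png

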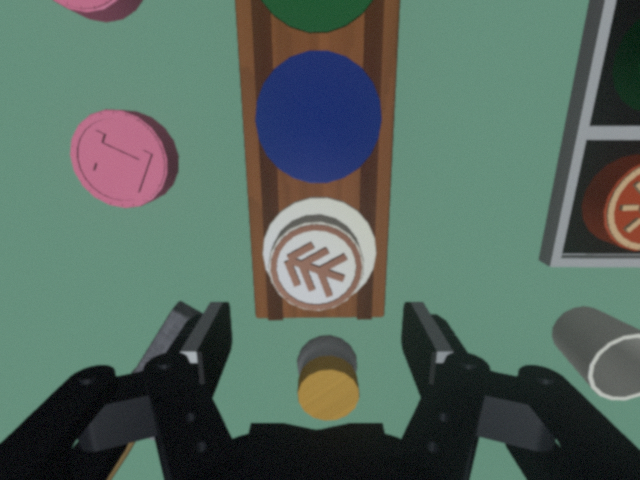

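White is at (316,266), centred, and the jar clears the gripper body in both y and height. I descend and grip.

```bash
python3 -m pendant '[{"delta_pos":[0,0,0.6],"spin":0},{"delta_pos":[0,0,1.1],"spin":0},{"delta_pos":[0,0,1.4],"spin":0},{"delta_pos":[0,0,1.52],"spin":0},{"delta_pos":[0,0,1.53],"spin":0},{"delta_pos":[0,0,1.53],"spin":0},{"delta_pos":[0,0,1.53],"spin":0}]' 45 40
python3 -m pendant '[{"delta_pos":[0,0,0],"spin":0},{"delta_pos":[0,0,0],"spin":0},{"delta_pos":[0,0,0],"spin":0},{"delta_pos":[0,0,0],"spin":0},{"delta_pos":[0,0,0],"spin":0},{"delta_pos":[0,0,0],"spin":0}]' 120 40
```

```text
time_s: 24.88
ee_pos: [0.4452, -0.21, 0.0417]
eef_rot: [3.139, -0.001, 1.493]
contact_force: [-0.5, -0.2, 0.3]
grip_width: 0.824
time_s: 25.62
ee_pos: [0.4454, -0.2101, 0.0426]
eef_rot: [3.138, -0.0, 1.493]
contact_force: [-1.9, 1.1, 7.8]
grip_width: 0.635
```

```bash
python3 -m pendant '[{"delta_pos":[0,0,-0.2],"spin":0},{"delta_pos":[0,0,-0.6],"spin":0},{"delta_pos":[0,0,-1.2],"spin":0},{"delta_pos":[0,0,-1.55],"spin":0},{"delta_pos":[0,0,-1.55],"spin":0},{"delta_pos":[0,0,-1.55],"spin":0}]'
python3 - <<'E'
from h import *
import cv2
go(W['white'],.12)
im=arm.snapshot("side")[:,:,::-1];cv2.imwrite("pics/s17.png",cv2.resize(im[80:230,260:410],None,fx=3.5,fy=3.5,interpolation=cv2.INTER_CUBIC))
E
```

```text
time_s: 26.38
ee_pos: [0.4448, -0.21, 0.1198]
eef_rot: [3.139, -0.001, 1.493]
contact_force: [0.9, 0.9, -0.7]
grip_width: 0.637
26.375 delta [5.48 3.91 0.01] spin 0.02 at [ 0.4448 -0.21    0.1198] w 0.637 F [ 0.9  0.9 -0.7]
```

View pics/s17.png

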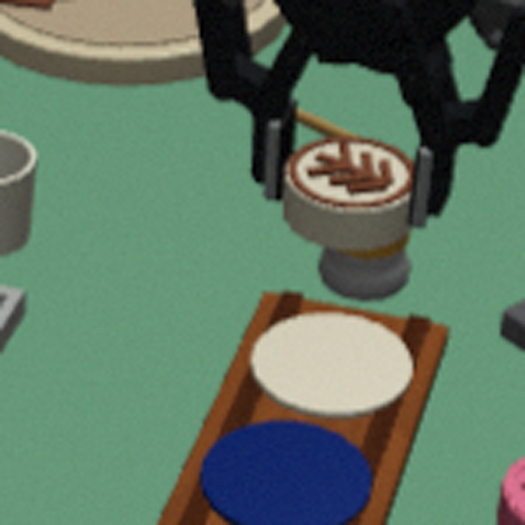

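White is held level. I carry it to the tray's left-end well.

```bash
python3 -m pendant '[{"delta_pos":[0.6,0.4,0],"spin":0},{"delta_pos":[1.4,1,0],"spin":0},{"delta_pos":[2.3,1.6,0],"spin":0},{"delta_pos":[3.2,2.3,0],"spin":0},{"delta_pos":[4.1,2.9,0],"spin":0},{"delta_pos":[5,3.6,0],"spin":0},{"delta_pos":[5.48,3.92,0],"spin":0},{"delta_pos":[5.48,3.92,0],"spin":0},{"delta_pos":[5.48,3.92,0],"spin":0}]'
python3 - <<'E'
from h import *
go(W['white'],.035)
E
```

```text
time_s: 27.55
ee_pos: [0.66, 0.0476, 0.1189]
eef_rot: [-3.141, -0.0, 1.493]
contact_force: [0.4, -0.4, -1.1]
grip_width: 0.638
27.55 delta [0.01 0.02 1.68] spin 0.02 at [0.66   0.0476 0.1189] w 0.638 F [ 0.4 -0.4 -1.1]
```

```bash
python3 -m pendant '[{"delta_pos":[0,0.01,0.5],"spin":0},{"delta_pos":[0,0.01,1],"spin":0},{"delta_pos":[0,0.01,1.4],"spin":0},{"delta_pos":[0,0.01,1.6],"spin":0},{"delta_pos":[0,0.01,1.67],"spin":0},{"delta_pos":[0,0.01,1.67],"spin":0},{"delta_pos":[0,0.01,1.67],"spin":0}]'
python3 - <<'E'
from h import *
go(W['white'],.0327)
E
```

```text
time_s: 28.42
ee_pos: [0.661, 0.0477, 0.0362]
eef_rot: [3.141, -0.0, 1.493]
contact_force: [0.4, 1.1, -1.3]
grip_width: 0.637
28.425 delta [ 0.01 -0.    0.07] spin 0.02 at [0.661  0.0477 0.0362] w 0.637 F [ 0.4  1.1 -1.3]
```

```bash
python3 -m pendant '[{"delta_pos":[0,0,0.03],"spin":0},{"delta_pos":[0,0,0.06],"spin":0},{"delta_pos":[0,0,0.07],"spin":0},{"delta_pos":[0,0,0.07],"spin":0}]'
python3 - <<'E'
from h import *
import cv2
go(W['white'],.0327)
im=arm.snapshot("side")[:,:,::-1];cv2.imwrite("pics/s18.png",cv2.resize(im[210:330,80:240],None,fx=4.5,fy=4.5,interpolation=cv2.INTER_CUBIC))
E
```

```text
time_s: 28.92
ee_pos: [0.661, 0.0477, 0.0328]
eef_rot: [3.141, -0.001, 1.493]
contact_force: [-0.4, 0.7, 1.2]
grip_width: 0.633
28.925 delta [ 0.01 -0.    0.  ] spin 0.02 at [0.661  0.0477 0.0328] w 0.633 F [-0.4  0.7  1.2]
```

View pics/s18.png

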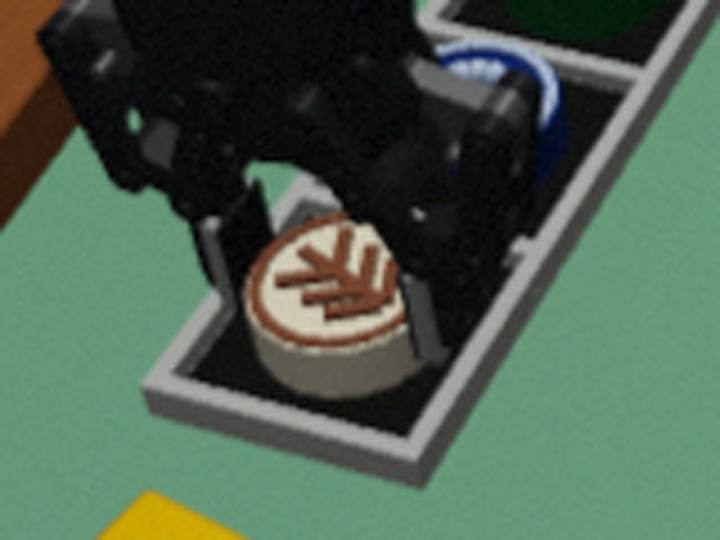

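White is down. I release, rise, and back off towards the robot so the top view is clear for a final check.

```bash
python3 -m pendant '[{"delta_pos":[0,0,0],"spin":0},{"delta_pos":[0,0,0],"spin":0},{"delta_pos":[0,0,0],"spin":0},{"delta_pos":[0,0,0],"spin":0}]' 45; python3 -m pendant '[{"delta_pos":[0,0,-0.3],"spin":0},{"delta_pos":[0,0,-0.9],"spin":0},{"delta_pos":[0,0,-1.7],"spin":0},{"delta_pos":[0,0,-2.6],"spin":0},{"delta_pos":[0,-1,-3],"spin":0},{"delta_pos":[0,-2,-3],"spin":0},{"delta_pos":[0,-3,-3],"spin":0},{"delta_pos":[0,-4,-3],"spin":0},{"delta_pos":[0,-4.5,-3],"spin":0},{"delta_pos":[0,-4.5,-3],"spin":0},{"delta_pos":[0,-4.5,-3],"spin":0}]'
python3 - <<'E'
from h import *
import cv2
im=arm.snapshot("top")[:,:,::-1];cv2.imwrite("pics/t19.png",im)
cv2.imwrite("pics/t19c.png",cv2.resize(im[120:195,235:450],None,fx=3.6,fy=3.6,interpolation=cv2.INTER_CUBIC))
im=arm.snapshot("side")[:,:,::-1];cv2.imwrite("pics/s19.png",cv2.resize(im[140:320,110:290],None,fx=3.3,fy=3.3,interpolation=cv2.INTER_CUBIC))
E
```

```text
time_s: 29.48
ee_pos: [0.661, 0.0477, 0.0328]
eef_rot: [3.141, -0.001, 1.493]
contact_force: [0.3, -0.0, -1.2]
grip_width: 0.821
time_s: 30.85
ee_pos: [0.4382, 0.0652, 0.1835]
eef_rot: [3.138, -0.001, 1.493]
contact_force: [0.3, 0.3, 0.3]
grip_width: 0.825
```

View pics/t19c.png

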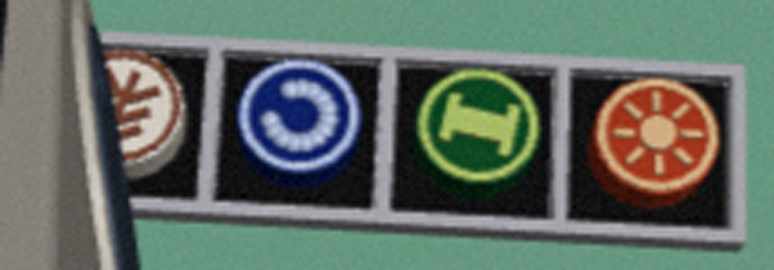

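View pics/s19.png

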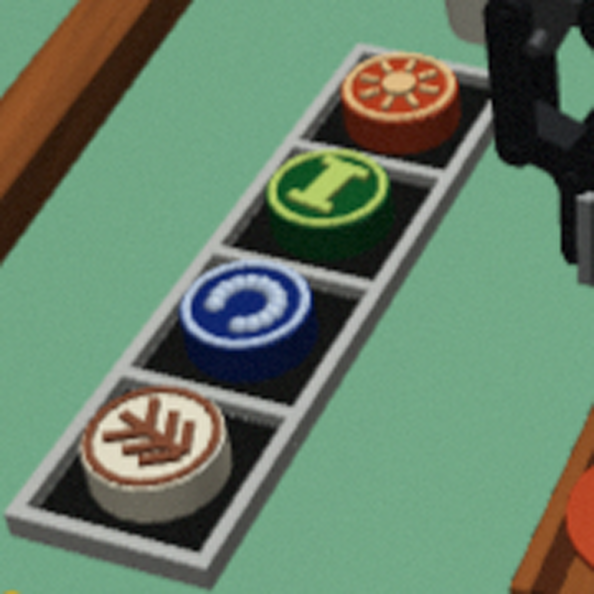

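All four lie flat, relief up, in the reverse order: white, blue, green, red from left to right. The arm hides part of white in the top view, so I use the side view for it. Here are the offsets in the tray frame.

Run:
```python
from h import *
th=np.radians(-4.75);R=np.array([[np.cos(th),-np.sin(th)],[np.sin(th),np.cos(th)]]);c0=np.array([.6510,-.0716])
f=lambda p:(R.T@(p[:2]-c0)*1000).round(1)
for n,p in(("red",(656,134)),("green",(478,126)),("blue",(299,117))): print("top",n,f(ray("top",crop(p,3.6,235,120),.0285)))
for n,p in(("white",(156,437)),("blue",(246,304)),("green",(328,187)),("red",(399,88))): print("side",n,f(ray("side",crop(p,3.3,110,140),.0285)))
s=arm.get_state();print(s["time_s"],s["dq"].round(4))
```

```text
top red [  -1.5 -118.7]
top green [ -2.2 -39.8]
top blue [-2.4 39.9]
side white [ -2.8 120.2]
side blue [-1.5 41.1]
side green [ -1.3 -39.3]
side red [  -1.9 -117.1]
30.95 [-0.0018  0.0071  0.0077  0.0007 -0.0007  0.0016]
```

All are within 3 mm of their well centres. I hand the job in.

```bash
python3 -c "
from cell import arm
print(arm.close_job())"
```

```text
the job is handed in; nothing more can be done
None
```

I moved all four models into the tray in reverse order and handed the job in at about 31 s of the 96 s allowed; no verdict is reported. From left to right the tray now holds white, blue, green and red. On the board the order was red, green, blue, white.

**Setting down:** Each model was lowered until it touched at the height predicted for the well floor, with an upward force of only 1–3 N, and then released there.

**Last checks:** The pictures show all four flat with the relief up. The offsets I measured from the well centres are under 3 mm along each tray axis, against the 12 mm allowed. The arm is clear of everything, and both pink discs were left where they were.

**Not fully settled:**
- **White:** it was partly hidden by the arm in the final top view, so its position rests on the side view alone.
- **Camera agreement:** top and side views differed by 0.9–1.8 mm on the other three models, within the calibration's stated accuracy.
- **Fingertips:** they stood about 15–20 mm ahead of the TCP when gripping, not 25 mm, so I set the grasp height from measurement.

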